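# Press a bonded block in the bench bar clamp and keep it pressed

### The arm

A 7-joint arm with a two-finger parallel gripper is mounted at the origin on a cart in front of the work surface, level with it; the furniture and walls round the work are solid. World frame = base frame: x ahead of the robot, y to its left, z up, the work surface at z = 0. Lengths are in mm, angles in rad, forces in N, time in s.
With the tool pointing down it reaches from about 425 to 825 mm from the base axis. Payload 3.6 kg.
Tool frame: the origin (TCP) lies midway between the tips of the shut fingers; the grasp point (between the pads) lies 19 mm behind it; z points along the fingers, y is the line along which they close (so a half turn about z gives the same grasp; the last joint's range is limited). The gripper opens to 85 mm and grips with 20 to 120 N. Pads are 22 mm wide; open, the fingers measure 114 mm over their backs; the gripper's body (76 mm by 85 mm) begins 54 mm behind the grasp point. The pads swing forward as they close: fully open they stand 13 mm farther back than shut.
Start: joints at [-0.026, 0.615, -0.013, 1.423, 0.008, 1.103, -0.04], TCP at [649.969, 0.025, 191.597] pointing down, gripper open.
Joint ranges: [-3.12, 3.12], [-0.3, 2.06], [-1.34, 1.32], [0.26, 2.42], [-1.36, 4.5], [0.01, 1.98], [-2.84, 2.84]. Speed limits (rad/s): [2.79, 2.79, 3.14, 3.14, 3.14, 3.14, 3.14].

### API

Orientations are given as a 3x3 rotation matrix whose columns are the frame's x, y, z axes.
In Python, from station import robot gives the robot as it stands. Calls block until the motion is done:
- robot.reach(position, orientation): joint-space move of the TCP to a pose.
- robot.servo_line(position, ori=None, max_speed=150): straight line of the TCP; ori=None keeps the orientation; max_speed is the mean speed in mm/s.
- robot.move_joints(angles): joint-space move.
- robot.let_go() and robot.gripper_close(force=None): open the fingers fully, or close them until they stop; force is the grip in N (None keeps the last).
- robot.dwell(seconds).
- robot.solve_ik(position, orientation): joint angles nearest the present ones, or None.
- robot.state(): the state.
- robot.capture(name): name is "scene" or "side" or "wrist"; returns the picture (400x640x3 uint8, red, green, blue); there is no depth.
- robot.calibration(name): a dict with "K" (3x3 intrinsics, pixels), "rvec" (rotation vector, rad) and "tvec" (3), from world to camera coordinates, as OpenCV has them. Camera axes: x right, y down, z forward; pixel columns grow to the right and rows downward; lengths in mm; the calibration is good to about 2 mm. The wrist camera is an equidistant fisheye: a pixel r from the principal point sees the ray r / f radians off the axis. A picture is of the moment at which its call begins: read the wrist's pose just before it. calibration takes no time and is no camera call; for the wrist camera it gives the pose at the moment of the call.
A pose or a line that the arm cannot do raises robot.IKError and nothing moves.
- robot.hand_in(): hands the job in; it is judged then, once.
Trained networks look in the newest picture that a camera, given by its name, has taken for a name from the list of things; names that differ only in an ending like _2 or _b are one class to them, and where a whole thing is asked for, a point or a joint stands for the part that bears it (a point fixed in the world has none). Each returns a list of dicts, best first, with "score" (0 to 1); they miss things now and then, are a little off and sometimes report something else, mostly with a low value. They report only what shows in the picture. A call takes as long as a camera call.
- robot.look_for(camera, query): "bbox" ([centre column, centre row, width, height] in pixels, round what is visible of it).
- robot.pinpoint(camera, query): "centre" ([column, row] in pixels: a listed point, or the origin of a listed thing).
The state is a dict: "t": time; "joint_pos": joint angles; "qd": joint speeds; "effort": joint torques, N m; "tool_pos": TCP position; "eef_rot": TCP orientation; "contact_force": force on the tool from outside, world axes, zero at the start; "wrist_torque": the same for the moment, N m; "gripper_width": opening from 0.0 (shut) to 1.0 (fully open); "grasp_force": force on a finger pad.
Only numpy, scipy, OpenCV 4.12 (cv2) and the standard library are available. Lean on these libraries where they do the work, as an engineer would, in place of code of your own. Each camera call takes 0.05 s, during which the arm holds its last target. There are 200 camera calls.

### The job

Take the oblong bonded block out of the parts tray and stand it upright, lengthwise, on the bed of the bench clamp in front of the fixed jaw. Pump the clamp's trigger towards its handle, squeeze after squeeze, until the sprung pressure foot clamps the block against the fixed jaw, and finish while still holding the trigger squeezed, with the hand off the block and the foot pushed about half-way into its spring travel. Never drive the foot anywhere near all the way in, which would crush the joint, and leave everything else where it is.

Things in the scene. Friction and masses are not known exactly. Their poses are not given: they have to be found in the camera images.
- block_center (a point): centre (20 mm above the underside) of the bonded block: two plain aluminium halves with a thin dark seam, upright, 26 mm (its x) by 34 mm (its y) by 40 mm high (z), 0.06 to 0.13 kg, loose in one of the tray's compartments. Grasp it across the 26 mm. In the clamp its 34 mm length (y) lies along the clamp's y, either way round.
- tray: grey parts tray, fixed, 84 mm (x) by 220 mm (y), three compartments in a row along y (centres at y -72, 0, 72 mm), walls and dividers only 14 mm high; the parts stand on its floor, 4 mm above the worktop, so the bonded block's top is at 44 mm. Origin: centre of its underside.
- clamp: bench-mounted bar clamp, fixed, 64 mm wide. Origin on the worktop; y runs along the rod from handle to fixed jaw, z up. Along y, mm: handle (upright black post) -101 to -81, top z 152; grey housing -106 to -28, top z 85; bed 36 to 114, 40 wide, open at the sides; fixed jaw 110 to 131, top z 76. The rod's tail sticks out behind to -173.
- bed (a point): point on the bed's top (z 22 mm), at clamp y 93 mm: here lies the centre of the underside of a block that touches the fixed jaw. A block that stands up to 10 mm short of the jaw is pushed there by the foot.
- foot_face (a point): centre of the front of the pressure foot, a steel disc 26 mm in diameter, 8 mm thick, on the end of the toothed rod, 42 mm above the worktop, facing the fixed jaw; 63 to 78 mm from the fixed jaw at the start. It moves along clamp y only.
- rod (a joint): advance of the toothed rod along clamp y, m (starts 0 to 0.015, range 0 to 0.066). A full squeeze drives it 7 to 12 mm; tooth pitch 4 mm, so up to 4 mm (at the rod) of a squeeze may be idle. With the trigger let go it stays within 1 mm by friction (3 N) but slips back under more load: a pressed foot stays pressed only while the trigger is held.
- foot (a joint): how far the pressure foot is pushed into its spring, m: 0 free, 0.012 fully in; 1500 N/m. About 0.006 is right. Seen as the thin shank between the disc and the collar (22 mm diameter) on the rod: 12 mm free, 6 mm at half-way. Once block and jaw are met, 1 mm of foot travel takes about 2 mm at the trigger pad.
- trigger (a joint): angle of the black trigger lever, rad: 0 at rest (leaning 0.2 rad towards the fixed jaw), 0.4 fully squeezed (towards the handle). It springs back when let go. It drives the rod 30 mm per rad. Force at the pad: 2 to 3 N idle, 3 to 5 N driving the rod, about 8 to 9 N with the foot half-way in.
- trigger_pad (a point): centre of the trigger's finger pad, a black roller across the clamp, 18 mm diameter, 26 mm long, 60 mm above the pivot: at rest at clamp y -40, z 131 mm; fully squeezed y -64, z 131. Pad and handle together measure 70 mm at rest, 46 mm squeezed. Push it from the jaw side with closed fingers, or squeeze it against the handle.
- plug: aluminium round plug, 28 mm diameter, 40 mm high, bevelled top, loose in the tray; not needed. Origin under its centre.
- collar: aluminium ring, 40 mm diameter, 16 mm high, loose in the tray; not needed.
- timer: flat white lab timer, 62 x 62 x 16 mm, loose bystander
- cuvette_case: dark blue flat case, 32 x 90 x 18 mm, loose bystander behind the work
- petri_0: petri dish, 64 mm diameter, 16 mm high, loose bystander at the far right
- marker: black marker pen, 135 mm long, loose bystander at the far left
- tape_roll: tan tape roll, 51 mm diameter, 19 mm high, loose bystander behind the work at the left

How it is judged:
By the outcome, as a careful person would: the job done as asked, in the order asked, and still so for the second after the job is handed in, while the arm keeps its last pose, push and grip.
It also fails if it takes over 67 s, if anything falls off the work surface, if the arm or the gripper's body presses on something with over 40 N, if the wrist force passes 120 N, or if a joint passes its speed limit or range.

## Working session

There is one attempt and no reset: what is moved stays moved. The work goes in short steps, each a Python script; the robot and the scene stay as the last script left them, time stands still between calls to the robot, and variables do not carry over. Pictures are saved under pics/ and viewed, at most 10 in all, crops included, and the job is handed in when it is done.

```bash
ls; mkdir -p pics
cat > h.py <<'E'
import numpy as np, cv2
from station import robot
def ray(cam,px,cal=None):
    c=cal or robot.calibration(cam);K=np.array(c["K"],float);R=cv2.Rodrigues(np.array(c["rvec"],float))[0];t=np.array(c["tvec"],float).ravel()
    d=np.array([(px[0]-K[0,2])/K[0,0],(px[1]-K[1,2])/K[1,1]])
    if cam=="wrist":
        r=np.hypot(*d);d=np.append(d/max(r,1e-9)*np.sin(r),np.cos(r))
    else: d=np.append(d,1)
    return -R.T@t, R.T@d/np.linalg.norm(d)
def atz(cam,px,z,cal=None):
    o,d=ray(cam,px,cal);return o+d*(z-o[2])/d[2]
def tri(rays):
    A=sum(np.eye(3)-np.outer(d,d) for o,d in rays);b=sum((np.eye(3)-np.outer(d,d))@o for o,d in rays)
    p=np.linalg.solve(A,b);return p,[round(float(np.linalg.norm(np.cross(p-o,d))),1) for o,d in rays]
def save(im,n): cv2.imwrite("pics/"+n+".png",cv2.cvtColor(im,cv2.COLOR_RGB2BGR))
def down(yaw): # tool y axis (closing) at world angle yaw
    y=np.array([np.cos(yaw),np.sin(yaw),0]);z=np.array([0,0,-1.]);return np.column_stack([np.cross(y,z),y,z])
E
python3 - <<'E'
from h import *
np.set_printoptions(precision=1,suppress=True)
ims={c:robot.capture(c) for c in("scene","side","wrist")}
for c in ims: save(ims[c],c+"0"); print(c,ray(c,(320,200)))
for q in("block_center","tray","clamp","bed","foot_face","trigger_pad","plug"):
    for c in ims:
        r=robot.pinpoint(c,q)
        print(q,c,[(np.round(x["centre"],1),round(x["score"],2)) for x in r[:2]])
print(robot.state()["eef_rot"],robot.state()["t"])
E
```

```text
pics
scene (array([ 594.3,  653.8, 1325.6]), array([-0.1, -0.5, -0.9]))
side (array([ -57.3, 1138.2,  648.6]), array([ 0.4, -0.8, -0.4]))
wrist (array([650.5,  71. , 373.8]), array([ 0. , -0.3, -1. ]))
block_center scene [(array([322.9, 179.3]), 0.39)]
block_center side [(array([351.2, 208.3]), 0.55)]
block_center wrist [(array([198.6, 277.7]), 0.41)]
tray scene [(array([328. , 152.4]), 0.72), (array([325.7, 161.6]), 0.7)]
tray side [(array([363.5, 210. ]), 0.89)]
tray wrist []
clamp scene [(array([335.3, 262.1]), 0.67), (array([298.1, 283.9]), 0.6)]
clamp side [(array([302.5, 270.2]), 0.86)]
clamp wrist [(array([173.2,  13. ]), 0.75)]
bed scene [(array([344.2, 281.4]), 0.97), (array([351.7, 316.1]), 0.21)]
bed side [(array([286.1, 284.4]), 0.96)]
bed wrist []
foot_face scene [(array([340.5, 266.3]), 0.52)]
foot_face side [(array([295.8, 260. ]), 0.5)]
foot_face wrist []
trigger_pad scene [(array([337.4, 239.7]), 0.5)]
trigger_pad side [(array([305.9, 217.5]), 0.74)]
trigger_pad wrist [(array([117.6,  11.1]), 0.95)]
plug scene [(array([323.5, 170.3]), 0.63)]
plug side [(array([296.5, 261.2]), 0.58), (array([361.8, 209.2]), 0.55)]
plug wrist []
[[ 0.  1. -0.]
 [ 1. -0.  0.]
 [ 0. -0. -1.]] 1.2
```

Run:
```python
import cv2,numpy as np
s=cv2.imread("pics/scene0.png");d=cv2.imread("pics/side0.png");w=cv2.imread("pics/wrist0.png")
a=cv2.resize(s[110:340,240:440],(400,460),interpolation=cv2.INTER_CUBIC)
b=cv2.resize(d[150:350,220:420],(400,400),interpolation=cv2.INTER_CUBIC)
c=np.zeros((460,800,3),np.uint8);c[:,:400]=a;c[:400,400:]=b
cv2.imwrite("pics/c0.png",c)
from h import *
np.set_printoptions(precision=1,suppress=True)
P={"block":[(322.9,179.3),(351.2,208.3)],"bed":[(344.2,281.4),(286.1,284.4)],"foot":[(340.5,266.3),(295.8,260)],"pad":[(337.4,239.7),(305.9,217.5)],"clamp":[(335.3,262.1),(302.5,270.2)],"tray":[(325.7,161.6),(363.5,210)]}
for k,(u,v) in P.items(): print(k,*tri([ray("scene",u),ray("side",v)]))
```

```text
block [ 472.3 -128.1   34.3] [2.8, 2.8]
bed [448.4 300.   19. ] [7.3, 7.3]
foot [454.1 251.   55.8] [1.5, 1.5]
pad [461.2 182.3 138.9] [0.7, 0.7]
clamp [462.  213.3   2.4] [2.7, 2.7]
tray [ 457.7 -228.6   -4. ] [10.0, 10.0]
```

View pics/c0.png

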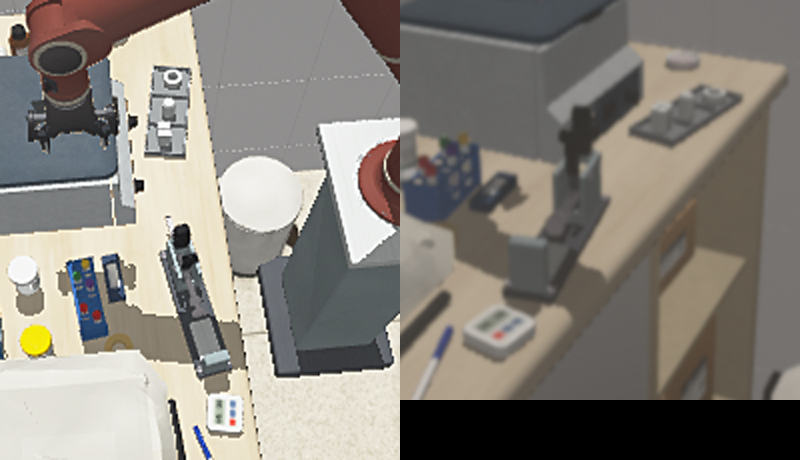

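View pics/wrist0.png

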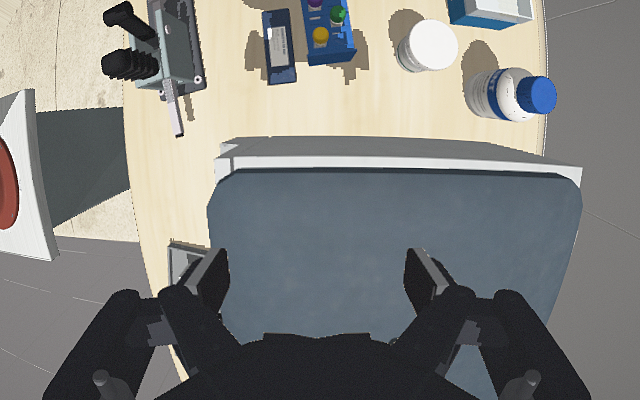

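The wrist view shows the clamp handle and trigger at the upper left and a large grey box under the hand. In the scene view the block is in the tray compartment nearest the clamp, at about px (322,176), with the plug in the middle and the collar at the far end. I'll estimate the box's size, then go above the block.

Run:
```python
from h import *
np.set_printoptions(precision=1,suppress=True)
print("box bottom corner",atz("side",(290,229),0),"top above?",tri([ray("side",(290,170)),ray("scene",(297,197))]))
for p in [(222,168),(580,168),(230,147),(582,175),(210,205)]:
  print("wrist edge",p,[atz("wrist",p,z) for z in(100,130)])
for p in [(297,137),(297,197),(307,171),(309,203)]: print("scene",p,[atz("scene",p,z) for z in(0,60,120)])
for q in [(460,-140,300),(470,-130,330)]:
  print(q,robot.solve_ik(q,down(0)),robot.solve_ik(q,down(np.pi/2)))
```

```text
box bottom corner [608.3  14.8   0. ] top above? (array([586.8,  36.3, 198.3]), [0.7, 0.7])
wrist edge (222, 168) [array([563.5,  21.7, 100. ]), array([573. ,  27.1, 130. ])]
wrist edge (580, 168) [array([966.9,  30.6, 100. ]), array([932.3,  35. , 130. ])]
wrist edge (230, 147) [array([572.3,  41.1, 100. ]), array([580.9,  44.3, 130. ])]
wrist edge (582, 175) [array([973.1,  22.3, 100. ]), array([937.9,  27.6, 130. ])]
wrist edge (210, 205) [array([548.2, -14.3, 100. ]), array([559.4,  -5. , 130. ])]
scene (297, 137) [array([ 562.4, -375.5,   -0. ]), array([ 563.8, -328.9,   60. ]), array([ 565.3, -282.3,  120. ])]
scene (297, 197) [array([584.9, -73. ,   0. ]), array([585.3, -40.1,  60. ]), array([585.7,  -7.2, 120. ])]
scene (307, 171) [array([ 533.7, -193.5,    0. ]), array([ 536.4, -155.2,   60. ]), array([ 539.2, -116.8,  120. ])]
scene (309, 203) [array([538.9, -41.1,   0. ]), array([541.4,  -9.7,  60. ]), array([543.9,  21.8, 120. ])]
(460, -140, 300) [ 0.2  0.3  0.   1.7 -0.   1.2  0.3] [ 0.6  0.3 -0.4  1.7  0.1  1.2  1.7]
(470, -130, 330) [ 0.2  0.2  0.   1.6 -0.   1.3  0.2] [ 0.5  0.3 -0.4  1.6  0.1  1.3  1.7]
```

Run:
```python
from h import *
np.set_printoptions(precision=1,suppress=True)
robot.servo_line([600,0,300],max_speed=250)
robot.reach([465,-140,260],down(0))
cal=robot.calibration("wrist");im=robot.capture("wrist");save(im,"w1")
for q in("block_center","tray","plug","collar"):
    for x in robot.pinpoint("wrist",q)[:2]: print(q,np.round(x["centre"],1),round(x["score"],2),atz("wrist",x["centre"],{"block_center":24,"plug":4}.get(q,0),cal))
print(robot.state()["t"],robot.state()["tool_pos"])
import pickle;pickle.dump(cal,open("w1.pkl","wb"))
```

```text
block_center [329.3 172.4] 0.57 [ 485.4 -149.9   24. ]
tray [312.1 214.9] 0.74 [ 461.4 -219.9    0. ]
plug [313.  209.4] 0.68 [ 462.8 -209.9    4. ]
collar [302.  257.2] 0.9 [ 445.2 -291.4    0. ]
2.8833 [ 466.2 -138.8  259.9]
```

View pics/w1.png

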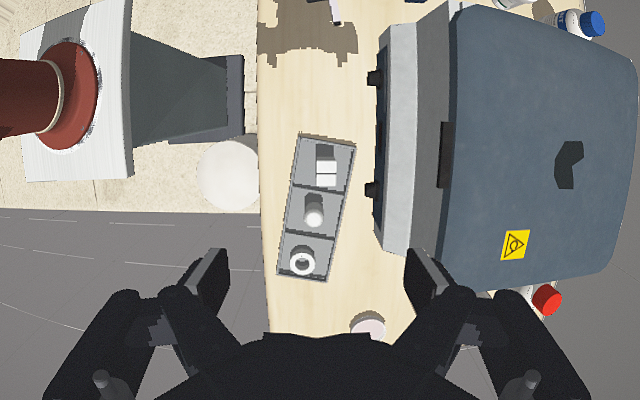

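Looking down the tray, the block is in its upper compartment at about px (326,172), the plug at (313,212) and the collar at (302,262). I need a zoom to get the yaw.

Run:
```python
import cv2
w=cv2.imread("pics/w1.png")[125:225,285:365]
cv2.imwrite("pics/c1.png",cv2.resize(w,(480,600),interpolation=cv2.INTER_NEAREST))
```

```text
(no output)
```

View pics/c1.png

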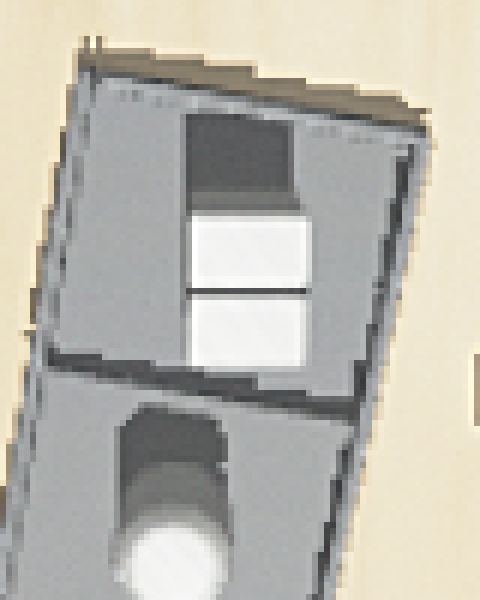

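Run:
```python
from h import *
import pickle
np.set_printoptions(precision=2,suppress=True)
cal=pickle.load(open("w1.pkl","rb"))
P=np.array([atz("wrist",(285+(u-3+3)/6-.5,125+v/6-.5),44,cal) for u,v in[(188,214),(310,214),(306,368),(187,368)]])
print(P,P.mean(0))
for a,b in((0,1),(1,2),(2,3),(3,0)): d=P[b]-P[a];print(np.linalg.norm(d),np.degrees(np.arctan2(d[1],d[0])))
# tray corners z14 top
for u,v in[(80,65),(428,130)]: print(atz("wrist",(285+u/6-.5,125+v/6-.5),14,cal))
```

```text
[[ 466.88 -129.79   44.  ]
 [ 493.33 -129.66   44.  ]
 [ 493.02 -164.06   44.  ]
 [ 466.73 -164.14   44.  ]] [ 479.99 -146.91   44.  ]
26.451986792915257 0.287787275423832
34.404873631497665 -90.51619292547424
26.28767439358797 -179.81860420292483
34.35414897451246 89.75675426882185
[441.96 -99.56  14.  ]
[ 522.54 -114.19   14.  ]
```

Run:
```python
from h import *
import pickle
np.set_printoptions(precision=1,suppress=True)
cal=pickle.load(open("w1.pkl","rb"))
print(tri([ray("wrist",(367,190),cal),ray("scene",(307.5,171))]),tri([ray("wrist",(369,77),cal),ray("scene",(309.5,203))]))
for z in (20,40,60,80): print(atz("wrist",(366,190),z,cal),atz("wrist",(374,220),z,cal))
```

```text
(array([ 534.9, -170. ,   38.4]), [1.8, 1.8]) (array([537. , -20.2,  38.4]), [1.7, 1.7])
[ 538.2 -175.7   20. ] [ 552.4 -221.    20. ]
[ 534.9 -170.6   40. ] [ 548.4 -213.8   40. ]
[ 531.5 -165.5   60. ] [ 544.3 -206.5   60. ]
[ 528.1 -160.4   80. ] [ 540.3 -199.3   80. ]
```

Run:
```python
from h import *
np.set_printoptions(precision=2,suppress=True)
R=down(0)
robot.reach([477,-142,120],R)
robot.servo_line([477,-142,17.5],R,max_speed=100)
print(robot.state()["contact_force"],robot.state()["tool_pos"])
robot.gripper_close(40)
s=robot.state();print(s["gripper_width"],s["grasp_force"],s["contact_force"],s["tool_pos"])
robot.servo_line([477,-142,60],R,max_speed=80)
robot.servo_line([470,-142,250],R,max_speed=250)
im=robot.capture("wrist");save(im,"w2")
s=robot.state();print(s["gripper_width"],s["grasp_force"],s["contact_force"],s["t"])
# above the clamp
robot.reach([455,290,330],down(np.radians(8)))
cal=robot.calibration("wrist");im=robot.capture("wrist");save(im,"w3")
import pickle;pickle.dump(cal,open("w3.pkl","wb"))
for q,z in(("clamp",0),("bed",22),("foot_face",42),("trigger_pad",131),("block_center",250)):
    for x in robot.pinpoint("wrist",q)[:2]: print(q,np.round(x["centre"],1),round(x["score"],2),atz("wrist",x["centre"],z,cal))
print(robot.state()["t"],robot.state()["tool_pos"])
a=cv2.imread("pics/w2.png")[150:400,120:520];b=cv2.imread("pics/w3.png")
o=np.zeros((600,640,3),np.uint8);o[:400]=b;o[400:,:400]=a[:200];cv2.imwrite("pics/c3.png",o)
```

```text
[ 0.05 -0.55 -0.07] [ 477.6 -142.2   18.1]
0.0012742580581190561 0.0 [ 0.41 -0.45 -1.03] [ 477.   -141.98   17.47]
-0.0005174732634041255 0.0 [-0.92 -0.36 -0.4 ] 7.0833
clamp [317.1 196.3] 0.7 [468.36 216.4    0.  ]
bed [308.6 141.7] 0.76 [441.82 309.64  22.  ]
foot_face [313.7 184.6] 0.49 [458.76 246.14  42.  ]
9.0 [455.36 289.33 329.95]
```

View pics/c3.png

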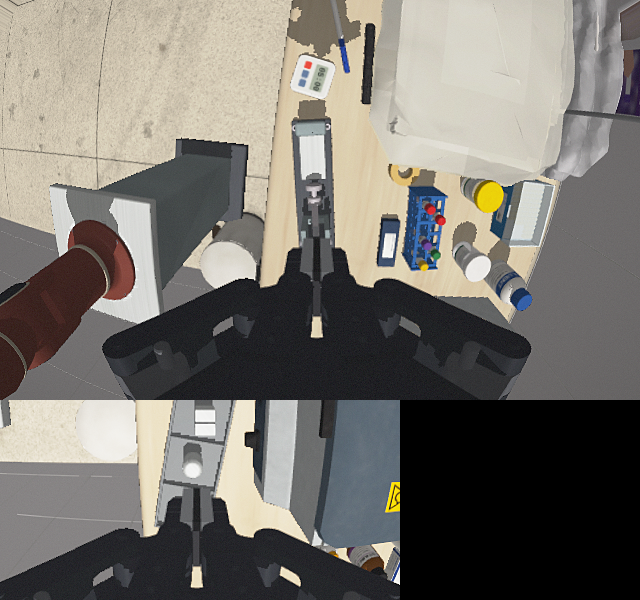

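The fingers closed on nothing. The lower inset shows the block still in the tray at about px (324,168). I'll check the calibration by projecting the TCP, and look at the block again.

Run:
```python
from h import *
import pickle
np.set_printoptions(precision=1,suppress=True)
def proj(p,c):
    K=np.array(c["K"]);R=cv2.Rodrigues(np.array(c["rvec"],float))[0];q=R@np.array(p)+np.array(c["tvec"]).ravel()
    th=np.arctan2(np.hypot(q[0],q[1]),q[2]);return K[:2,2]+K[0,0]*th*q[:2]/np.hypot(q[0],q[1])
for f,tcp in(("w1",(466.2,-138.8,259.9)),("w3",(455.4,289.3,330))):
    c=pickle.load(open(f+".pkl","rb"));print(f,proj(tcp,c),c["K"][0], ray("wrist",(320,200),c))
robot.reach([470,-142,250],down(0)); robot.dwell(0.3)
c=robot.calibration("wrist");im=robot.capture("wrist");save(im,"w4");pickle.dump(c,open("w4.pkl","wb"))
print(proj(robot.state()["tool_pos"],c),robot.state()["tool_pos"])
cv2.imwrite("pics/c4.png",cv2.resize(cv2.imread("pics/w4.png")[110:350,270:370],(250,600)))
for cam in("scene","side"):
    save(robot.capture(cam),cam+"4")
    for q in("block_center","plug"): print(cam,q,[(np.round(x["centre"],1),round(x["score"],2)) for x in robot.pinpoint(cam,q)[:2]])
for p in((480,-147,44),(472,-128,44)):
  for cam in("scene","side"):
    k=robot.calibration(cam);print(cam,p,cv2.projectPoints(np.array([p],float),np.array(k["rvec"]),np.array(k["tvec"]),np.array(k["K"]),None)[0].ravel())
s=cv2.imread("pics/scene4.png")[130:200,290:360];d=cv2.imread("pics/side4.png")[180:240,320:390]
o=np.zeros((600,800,3),np.uint8);o[:,:250]=cv2.imread("pics/c4.png");o[:270,260:530]=cv2.resize(s,(270,270));o[:230,531:799]=cv2.resize(d,(268,230));cv2.imwrite("pics/c4.png",o)
```

```text
w1 [314.6 227.1] [309.7   0.  316.3] (array([466.9, -67.9, 442.6]), array([ 0. , -0.3, -1. ]))
w3 [314.1 224.7] [309.7   0.  316.3] (array([447.1, 358.7, 512.6]), array([ 0.1, -0.3, -1. ]))
[314.7 226.8] [ 470.2 -141.6  250. ]
scene block_center [(array([320.5, 175. ]), 0.59)]
scene plug [(array([324.5, 168.2]), 0.42)]
side block_center [(array([353.9, 208.7]), 0.71)]
side plug [(array([360.7, 208.6]), 0.67)]
scene (480, -147, 44) [321.1 173.8]
side (480, -147, 44) [350.5 203.2]
scene (472, -128, 44) [323.5 177.6]
side (472, -128, 44) [350.5 205.8]
```

View pics/c4.png

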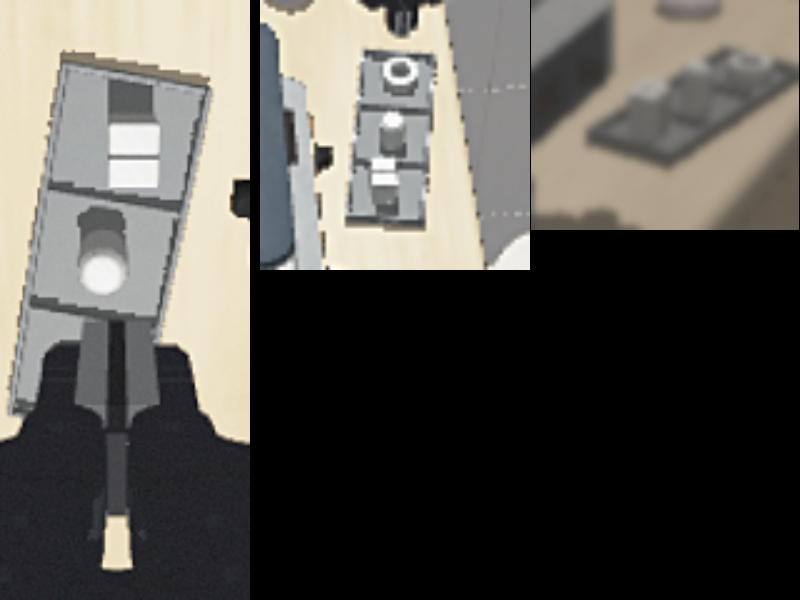

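The block hasn't moved: its top centre in the scene view is at px (322,173), which matches my estimate. The fingertips show at wrist row 238, though, while the TCP projects to row 227, so I'll check the fingertip height against the scene camera.

Run:
```python
from h import *
import pickle
np.set_printoptions(precision=1,suppress=True)
for cam in("scene","side"):
  k=robot.calibration(cam)
  for z in(230,250,270,290,350): print(cam,z,cv2.projectPoints(np.array([[470.2,-141.6,z]],float),np.array(k["rvec"]),np.array(k["tvec"]),np.array(k["K"]),None)[0].ravel())
c=pickle.load(open("w4.pkl","rb"))
for p in [(316.8-5,238),(316.8,238)]: print(ray("wrist",p,c))
s=cv2.imread("pics/scene4.png")[60:160,280:380];d=cv2.imread("pics/side4.png")[80:200,310:430]
cv2.imwrite("pics/c5.png",np.hstack([cv2.resize(s,(400,400)),cv2.resize(d,(400,400))]))
```

```text
scene 230 [325.1 147.3]
scene 250 [325.3 143.9]
scene 270 [325.5 140.5]
scene 290 [325.7 136.9]
scene 350 [326.3 125.7]
side 230 [353.6 147. ]
side 250 [353.7 140.5]
side 270 [353.8 133.9]
side 290 [353.9 127.2]
side 350 [354.2 106.8]
(array([470.9, -70.5, 433.1]), array([-0. , -0.4, -0.9]))
(array([470.9, -70.5, 433.1]), array([ 0. , -0.4, -0.9]))
```

View pics/c5.png

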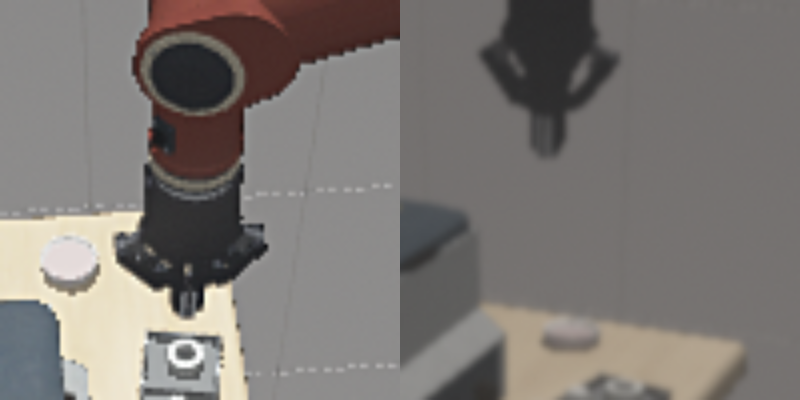

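Run:
```python
from h import *
import pickle
np.set_printoptions(precision=1,suppress=True)
c=pickle.load(open("w4.pkl","rb"))
r=[ray("scene",(326.8,139.5)),ray("side",(353.5,127)),ray("wrist",(316.8,238),c)]
print(tri(r),tri(r[:2]),tri(r[1:]),tri(r[::2]))
# block top from scene+wrist4 (crop px 134,155 -> )
rb=[ray("scene",(322.1,172.8)),ray("wrist",(270+134*.4,110+155*.4),c)]
print(tri(rb)); print(atz("wrist",(270+134*.4,110+155*.4),44,c))
# tray far corners, wrist4: (62,55),(210,83) crop
print([atz("wrist",(270+u*.4,110+v*.4),14,c) for u,v in((62,55),(210,83))])
```

```text
(array([ 468.8, -130.3,  292.7]), [1.9, 2.0, 2.6]) (array([ 467.2, -128.4,  293.6]), [1.1, 1.1]) (array([ 469.6, -131.9,  292.6]), [2.0, 2.0]) (array([ 469.5, -131.2,  290. ]), [2.0, 2.0])
(array([ 478.5, -143.5,   57.2]), [2.0, 2.0])
[ 480.7 -146.6   44. ]
[array([442.4, -97.3,  14. ]), array([ 522.6, -112.2,   14. ])]
```

All three cameras put the shut fingertips near z = 292 with the TCP reported at 250, about 42 mm too low. A light touch on bare worktop will give the true fingertip height.

Run:
```python
from h import *
np.set_printoptions(precision=2,suppress=True)
R=down(0)
robot.reach([465,-45,40],R)
robot.servo_line([465,-45,4],R,max_speed=80)
robot.dwell(0.1);f0=robot.state()["contact_force"][2];print(f0,robot.state()["tool_pos"])
z=4
while z>-50:
    z-=2.5;robot.servo_line([465,-45,z],R,max_speed=40)
    s=robot.state();f=s["contact_force"][2]-f0
    if abs(f)>3: break
print(z,s["contact_force"],s["tool_pos"],s["t"])
robot.servo_line([465,-45,z+40],R)
robot.let_go()
```

```text
-0.4925493148888207 [465.56 -45.16   4.53]
-41.0 [-1.85 -0.13 13.34] [465.3  -45.03 -39.64] 17.3917
```

Run:
```python
from h import *
np.set_printoptions(precision=2,suppress=True)
R=down(0)
robot.reach([478,-143,60],R)
robot.servo_line([478,-143,-22],R,max_speed=120)
s=robot.state();print(s["contact_force"],s["tool_pos"])
robot.gripper_close(40)
s=robot.state();print(s["gripper_width"],s["grasp_force"],s["contact_force"],s["tool_pos"])
robot.servo_line([478,-143,20],R,max_speed=100)
s=robot.state();print(s["gripper_width"],s["grasp_force"],s["contact_force"],s["t"])
b=cv2.imread("pics/w3.png")[105:255,280:350]
cv2.imwrite("pics/c6.png",cv2.resize(b,(280,600),interpolation=cv2.INTER_CUBIC))
```

```text
[ 0.57 -0.92  0.38] [ 478.31 -142.6   -21.8 ]
0.29311911430708126 40.066577196121216 [ 0.2  -0.22  4.11] [ 478.31 -143.11  -21.55]
0.2953106946060023 39.3911737203598 [-1.46 -0.43 -0.99] 21.1
```

View pics/c6.png

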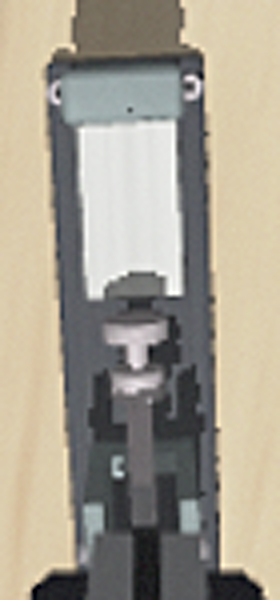

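The block is held (25 mm opening, 39 N). In the clamp crop the bed corners are at (80,122), (183,122), (180,298) and (87,300), the jaw top at about (124,95), the foot disc at (135,330) and the collar at (138,380).

Run:
```python
from h import *
import pickle
np.set_printoptions(precision=1,suppress=True)
c=pickle.load(open("w3.pkl","rb"))
A=lambda u,v,z:atz("wrist",(280+u/4-.4,105+v/4-.4),z,c)
fl,fr,nr,nl=[A(*p,22) for p in((80,122),(183,122),(180,298),(87,300))]
print("bed corners",fl,fr,nr,nl,"widths",np.linalg.norm(fl-fr),np.linalg.norm(nl-nr))
ax=(fl+fr-nl-nr)/2;print("axis",np.degrees(np.arctan2(ax[1],ax[0])),np.linalg.norm(ax),"mid near",(nl+nr)/2,"mid far",(fl+fr)/2)
for p in((65,65),(187,68),(72,122),(183,122)): print("jaw top",p,A(*p,76))
for p in((52,60),(203,56),(88,560),(215,560)): print("base",p,[A(*p,z) for z in(0,12)])
print("disc",A(135,322,50),"rodtail",A(140,520,42))
```

```text
bed corners [426.3 318.2  22. ] [466.6 323.7  22. ] [475.5 252.9  22. ] [438.3 246.9  22. ] widths 40.64366374849079 37.7348759072046
axis 98.35231123330908 71.81814584534938 mid near [456.9 249.9  22. ] mid far [446.5 321.   22. ]
jaw top (65, 65) [420.8 342.   76. ]
jaw top (187, 68) [463.2 346.6  76. ]
jaw top (72, 122) [425.8 322.3  76. ]
jaw top (183, 122) [464.5 327.5  76. ]
base (52, 60) [array([410.6, 340.5,   0. ]), array([411.5, 340.9,  12. ])]
base (203, 56) [array([471.8, 350.4,   0. ]), array([471.2, 350.6,  12. ])]
base (88, 560) [array([453. , 122.4,   0. ]), array([452.8, 127.9,  12. ])]
base (215, 560) [array([510.1, 130.2,   0. ]), array([508.6, 135.6,  12. ])]
disc [458.1 247.2  50. ] rodtail [471.5 162.7  42. ]
```

Run:
```python
from h import *
import pickle
np.set_printoptions(precision=1,suppress=True)
robot.servo_line([478,-143,200],max_speed=250)
th=np.radians(99);u=np.array([np.cos(th),np.sin(th)]);O=np.array([445.5,323.5])-110*u
p=O+92.5*u;R=down(th-np.pi/2)
robot.reach([*p,200],R)
robot.servo_line([*p,55],R,max_speed=200)
robot.dwell(0.15)
c=robot.calibration("wrist");save(robot.capture("wrist"),"w7");pickle.dump(c,open("w7.pkl","wb"))
for q,z in(("clamp",0),("bed",22),("foot_face",42),("trigger_pad",131)):
    for x in robot.pinpoint("wrist",q)[:1]: print(q,x["centre"],round(x["score"],2),atz("wrist",x["centre"],z,c))
s=robot.state();print(s["tool_pos"],s["grasp_force"],s["t"],O)
cv2.imwrite("pics/c7.png",cv2.resize(cv2.imread("pics/w7.png")[30:330,220:420],(400,600)))
```

```text
bed [311.7, 211.5] 0.57 [447.3 305.   22. ]
[448.4 306.4  55.5] 39.395214915275574 24.8917 [462.7 214.9]
```

View pics/c7.png

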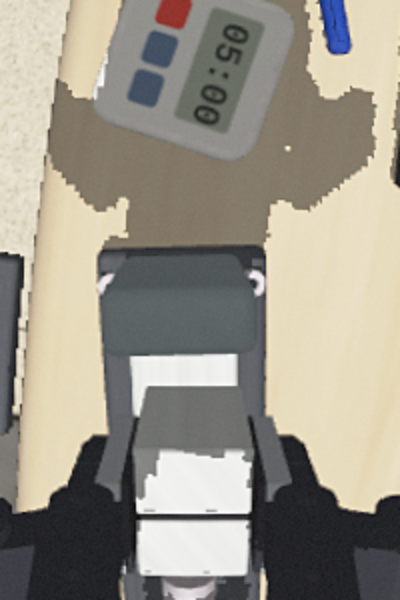

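The block is held square over the bed. In the crop the jaw's near top edge is at row 355 (columns 105–255) and the block's lower front edge at row 386 (columns 147–240).

Run:
```python
from h import *
import pickle
np.set_printoptions(precision=1,suppress=True)
c=pickle.load(open("w7.pkl","rb"))
th=np.radians(99);u=np.array([np.cos(th),np.sin(th)]);v=np.array([u[1],-u[0]]);O=np.array([462.7,214.9])
def A(n,a,b,z):
    p=atz("wrist",(220+a/2-.3,30+b/2-.3),z,c);d=p[:2]-O;print(n,p,"clamp x,y:",d@v,d@u)
A("jaw near top L",105,350,76);A("jaw near top R",255,355,76)
A("jaw far L",110,262,76);A("jaw far R",250,258,76)
A("bed L",130,385,22);A("bed R",238,378,22)
A("base far L",98,250,8);A("base far R",266,246,8);A("baseL",106,415,8);A("baseR",267,405,8)
A("blk bot L",147,387,81);A("blk bot R",240,386,81)
A("blk top L",134,450,121);A("blk top R",252,450,121);A("blk topback L",136,575,121);A("blk topback R",249,575,121);A("seam",193,516,121)
```

```text
jaw near top L [422.8 323.2  76. ] clamp x,y: -22.47020042408199 113.25829796265647
jaw near top R [464.2 328.3  76. ] clamp x,y: 19.2266422104326 111.77935193076729
jaw far L [421.1 347.9  76. ] clamp x,y: -20.262105024470987 137.9175669328151
jaw far R [458.  354.8  76. ] clamp x,y: 17.21581011664715 138.92224415189725
bed L [428.5 293.5  22. ] clamp x,y: -21.477777957311346 82.94578559563969
bed R [468.  302.5  22. ] clamp x,y: 18.980011005657648 85.72326934053854
base far L [408.7 340.    8. ] clamp x,y: -33.774325458476795 131.97456256260085
base far R [471.2 351.3   8. ] clamp x,y: 29.766573400484504 133.3754886974206
baseL [419.7 273.5   8. ] clamp x,y: -33.27455771857874 64.63538403917728
baseR [483.7 288.1   8. ] clamp x,y: 32.19430603301212 69.0267270009426
blk bot L [435.9 316.2  81. ] clamp x,y: -10.601953382948109 104.20942506034415
blk bot R [461.  320.4  81. ] clamp x,y: 14.832366014720103 104.47295325270903
blk top L [435.7 316.7 121. ] clamp x,y: -10.721708033718757 104.76240660223758
blk top R [460.6 320.6 121. ] clamp x,y: 14.427267622648268 104.72499197608683
blk topback L [440.  283.3 121. ] clamp x,y: -11.682372277606058 71.06605766759192
blk topback R [466.6 287.4 121. ] clamp x,y: 15.155736284637275 71.00779221957052
seam [450.7 302.3 121. ] clamp x,y: 1.8499920013300837 88.15752829073402
```

Run:
```python
from h import *
np.set_printoptions(precision=2,suppress=True)
th=np.radians(99);u=np.array([np.cos(th),np.sin(th)]);v=np.array([u[1],-u[0]]);O=np.array([462.7,214.9])
p=O+95.5*u-3*v;R=down(th-np.pi/2)
robot.servo_line([*p,12],R,max_speed=120)
f0=robot.state()["contact_force"][2]
for z in(0,-2,-4,-6,-7.5):
    robot.servo_line([*p,z],R,max_speed=60);s=robot.state();f=s["contact_force"][2]-f0;print(z,round(f,1))
    if f>2.5: break
robot.let_go();s=robot.state();print(s["contact_force"],s["tool_pos"])
robot.servo_line([*p,60],R,max_speed=150)
robot.servo_line([*p,150],R,max_speed=250)
robot.gripper_close(20)
q=O-5*u-1.3*v
robot.reach([*q,150],R);robot.dwell(.1)
import pickle;c=robot.calibration("wrist");save(robot.capture("wrist"),"w8");pickle.dump(c,open("w8.pkl","wb"))
for qn,z in(("foot_face",42),("trigger_pad",131),("block_center",42)):
    for x in robot.pinpoint("wrist",qn)[:1]:
        pp=atz("wrist",x["centre"],z,c);print(qn,x["centre"],round(x["score"],2),pp,(pp[:2]-O)@v,(pp[:2]-O)@u)
print(robot.state()["t"],robot.state()["tool_pos"])
```

```text
0 0.9
-2 0.8
-4 4.8
[ 0.04 -0.62 -0.2 ] [444.78 308.76  -4.04]
foot_face [316.0, 148.4] 0.75 [457.09 247.41  42.  ] -0.4565435305612095 32.986702700526905
block_center [316.7, 86.2] 0.67 [448.41 305.5   42.  ] 0.0633822350387949 91.72139872667645
29.5 [461.89 211.11 150.01]
```

View pics/w8.png

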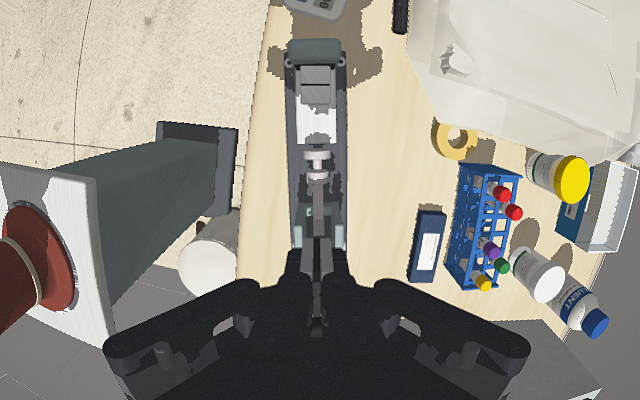

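The block stands upright in front of the jaw at px (315,85), and the foot disc is at (316,155). First squeeze in steps, to get the force profile.

```bash
cat >> h.py <<'E'
th=np.radians(99);u=np.array([np.cos(th),np.sin(th)]);v=np.array([u[1],-u[0]]);O=np.array([462.7,214.9]);R=down(th-np.pi/2);ZT=80
def go(y,sp=100): robot.servo_line([*(O+y*u-1.3*v),ZT],R,max_speed=sp)
def st():
    s=robot.state();return (np.array(s["tool_pos"][:2])-O)@u, np.array(s["contact_force"][:2])@u, s
E
python3 - <<'E'
from h import *
robot.servo_line([*(O-5*u-1.3*v),ZT],R,max_speed=150)
robot.dwell(.1);y,f0,s=st();print(y,f0,s["t"])
for t in(-12,-16,-20,-24,-28,-32,-35,-37,-39,-41,-43):
    go(t,60);y,f,s=st();print(t,round(y,1),round(f-f0,2),round(s["t"],2))
    if f-f0>9: break
E
```

```text
-4.536664258704814 -0.19824239970506766 30.2167
-12 -12.8 0.23 30.48
-16 -16.4 -0.2 30.73
-20 -20.2 -0.06 30.98
-24 -22.7 3.42 31.23
-28 -26.8 5.28 31.48
-32 -31.6 4.42 31.73
-35 -34.9 4.67 31.98
-37 -37.0 3.86 32.23
-39 -39.1 4.82 32.48
-41 -41.0 4.56 32.73
-43 -43.0 3.97 32.98
```

Run:
```python
from h import *
f0=-0.2
def look(n):
    c=robot.calibration("wrist");save(robot.capture("wrist"),n)
    for x in robot.pinpoint("wrist","foot_face")[:1]:
        pp=atz("wrist",x["centre"],42,c);print(n,np.round(x["centre"],1),round(x["score"],2),"y",round((pp[:2]-O)@u,1))
look("s1")
for i in(2,3):
    go(-17,100)
    go(-30,100);y,f,s=st();print(i,round(y,1),round(f-f0,2))
    for t in(-36,-40,-43.5):
        go(t,60);y,f,s=st();print(i,t,round(y,1),round(f-f0,2),round(s["t"],2))
        if f-f0>7: break
    look("s%d"%i)
```

```text
s1 [317.8  91.4] 0.89 y 42.5
2 -30.6 2.75
2 -36 -35.6 2.31 34.02
2 -40 -39.6 5.34 34.27
2 -43.5 -43.3 4.42 34.52
s2 [315.3  79.8] 0.98 y 50.7
3 -30.6 1.94
3 -36 -35.6 3.7 35.58
3 -40 -39.6 4.37 35.83
3 -43.5 -43.3 4.32 36.08
s3 [314.5  68. ] 0.77 y 59.2
```

Run:
```python
from h import *
f0=-0.2
def look(n):
    c=robot.calibration("wrist");save(robot.capture("wrist"),n)
    for q in("foot_face","block_center"):
      for x in robot.pinpoint("wrist",q)[:1]:
        pp=atz("wrist",x["centre"],42,c);print(n,q,np.round(x["centre"],1),round(x["score"],2),"y",round((pp[:2]-O)@u,1))
for i in(4,5):
    go(-17,100)
    go(-26,100)
    for t in(-30,-34,-37,-40,-43.5):
        go(t,60);robot.dwell(.03);y,f,s=st();print(i,t,round(y,1),round(f-f0,2),round(s["t"],2))
        if f-f0>6.8: break
    look("s%d"%i)
    if f-f0>6: break
```

```text
4 -30 -29.7 4.01 37.12
4 -34 -33.6 4.61 37.41
4 -37 -36.8 4.78 37.69
4 -40 -40.0 3.84 37.98
4 -43.5 -43.6 4.15 38.26
s4 foot_face [316.2  54.4] 0.8 y 68.9
s4 block_center [317.8  23.5] 0.86 y 92.3
5 -30 -29.6 4.03 39.36
5 -34 -33.7 4.64 39.64
5 -37 -36.8 3.75 39.92
5 -40 -39.7 4.28 40.21
5 -43.5 -42.8 5.29 40.49
s5 foot_face [316.9  45.8] 0.97 y 76.1
s5 block_center [317.8  24.2] 0.7 y 92.6
```

Run:
```python
from h import *
f0=-0.2
def avg(n=5):
    a=[]
    for _ in range(n): robot.dwell(.04);a.append(st()[:2])
    return np.mean(a,0)
go(-17,100);go(-24,100)
t=-24
while t>-43:
    t-=2;go(t,50);y,f=avg(4);f-=f0;print(t,round(y,1),round(f,2),round(robot.state()["t"],2))
    if f>7.6: break
c=robot.calibration("wrist");save(robot.capture("wrist"),"s6")
for q in("foot_face","block_center"):
  for x in robot.pinpoint("wrist",q)[:1]:
    pp=atz("wrist",x["centre"],42,c);print(q,np.round(x["centre"],1),round(x["score"],2),"y",round((pp[:2]-O)@u,1))
```

```text
-26 -25.1 4.97 41.73
-28 -26.5 5.78 42.14
-30 -27.9 6.75 42.56
-32 -29.4 7.32 42.98
-34 -31.0 7.75 43.39
block_center [317.6  39.1] 0.76 y 93.4
```

Run:
```python
from h import *
c=robot.calibration("wrist");K=np.array(c["K"]);Rm=cv2.Rodrigues(np.array(c["rvec"],float))[0]
print(K[:2],st()[:2])
def proj(p,t):
    q=Rm@p+t;r=np.hypot(q[0],q[1]);return K[:2,2]+K[0,0]*np.arctan2(r,q[2])*q[:2]/r
def prof(n,tc,off):
    # same orientation; shift along clamp y for other trigger positions
    dy=tc-st()[0];t=np.array(c["tvec"]).ravel()-Rm@np.array([*(dy*u),0])
    im=cv2.imread("pics/%s.png"%n,0).astype(np.float32);out=[]
    for yy in np.arange(36,80,1.):
        pts=np.array([proj(np.array([*(O+yy*u+(o-1.)*v),50.]),t) for o in off],np.float32)
        out.append(cv2.remap(im,pts[None,:,0],pts[None,:,1],cv2.INTER_LINEAR).mean())
    return np.round(out).astype(int)
for n,tc in(("s4",-43.6),("s5",-42.8),("s6",-31)):
    print(n,"L",prof(n,tc,(-9,-8,-7)));print(n,"R",prof(n,tc,(7,8,9)));print(n,"C",prof(n,tc,(-1,0,1)))
```

```text
[[309.70691629   0.         316.28570724]
 [  0.         309.70691629 199.18467523]] (np.float64(-31.030280684978816), np.float64(7.994625353472925))
s4 L [112 114 114 114 114 114 111 112 110 111 110 131 142 141 142 142 142 143
 143 143 144 126  97  97 110 118 115 115 114 114 114 116 137 147 126 105
 106 107 107 106 107 106 107 132]
s4 R [108 115 114 114 115 115 116 116 116 116 114 116 141 144 143 144 143 143
 143 143 144 138 101  97 101 117 115 114 116 117 117 117 132 146 126 104
 106 107 106 107 106 107 110 135]
s4 C [111 128 129 130 132 131 132 133 134 134 135 126 126 131 131 131 131 131
 132 131 131 132 133 119  95 121 123 123 128 129 132 130 125 140 125 107
 108 109 108 109 108 108 110 137]
s5 L [132 141 140 140 140 141 140 140 141 141 107 107 114 113 115 115 114 113
 112 112 111 112 122 145 144 144 143 144 144 130  94  96  98 113 116 115
 115 115 114 115 114 107 105 107]
s5 R [128 141 143 141 141 141 141 143 143 143 122  96 112 111 112 112 113 115
 117 115 113 113 116 135 144 143 143 143 145 145 107  95  97 104 115 114
 114 115 115 116 117 110 106 101]
s5 C [128 128 128 128 130 128 130 129 129 129 126  96 124 130 131 132 132 132
 133 134 135 134 133 124 132 132 132 132 132 132 132 132  96  99 118 122
 125 126 129 130 131 119 108 105]
s6 L [ 84 129 139 139 140 139 139 140 139 139 141 142 114 111 115 114 113 114
 113 112 111 112 110 112 132 144 143 144 144 146 114  95 104 116 116 115
 114 113 115 115 110 107 111 139]
s6 R [ 72 118 140 141 141 142 141 142 142 142 142 144 124 102 113 114 113 113
 115 116 116 115 115 113 119 142 144 144 144 147 125  97  99 111 116 115
 116 116 117 118 114 108 110 133]
s6 C [126 128 126 127 128 127 127 128 129 127 128 129 118 108 128 130 130 130
 132 133 134 134 134 135 122 129 132 132 131 131 132 127  99 114 123 124
 126 129 130 130 127 108 112 139]
```

Force and the shank profile agree: compression is about 4.4–4.6 mm, so about 3 mm more at the pad should bring it to half-way.

```bash
cat > prof.py <<'E'
from h import *
def prof(n,c):
    K=np.array(c["K"]);Rm=cv2.Rodrigues(np.array(c["rvec"],float))[0];t=np.array(c["tvec"]).ravel()
    im=cv2.imread("pics/%s.png"%n,0).astype(np.float32)
    def pj(p):
        q=Rm@p+t;r=np.hypot(q[0],q[1]);return K[:2,2]+K[0,0]*np.arctan2(r,q[2])*q[:2]/r
    for off in((-9,-8,-7),(7,8,9)):
        out=[]
        for yy in np.arange(54,80,1.):
            p=np.array([pj(np.array([*(O+yy*u+(o-1.)*v),50.])) for o in off],np.float32)
            out.append(int(round(float(cv2.remap(im,p[None,:,0],p[None,:,1],cv2.INTER_LINEAR).mean()))))
        print(n,out)
E
python3 - <<'E'
from prof import *
for t in(-35.5,-37):
    go(t,40);robot.dwell(.1)
    a=[]
    for _ in range(4): robot.dwell(.04);a.append(st()[:2])
    print(t,np.mean(a,0)+[0,.2],robot.state()["t"])
c=robot.calibration("wrist");save(robot.capture("wrist"),"s7");prof("s7",c)
E
```

```text
-35.5 [-32.14832597   8.26259717] 44.0583
-37 [-33.36431229   8.64217983] 44.575
s7 [114, 113, 112, 111, 110, 109, 112, 131, 144, 143, 144, 141, 105, 97, 103, 117, 115, 115, 113, 114, 115, 115, 108, 108, 111, 135]
s7 [112, 114, 116, 116, 115, 115, 113, 121, 141, 144, 144, 146, 116, 95, 99, 114, 117, 115, 116, 115, 117, 117, 115, 107, 107, 131]
```

Run:
```python
from prof import *
go(-38,40);robot.dwell(.5)
y,f,s=st();print(y,f+.2,s["t"])
c=robot.calibration("wrist");save(robot.capture("wrist"),"s8");prof("s8",c)
for q in("block_center",):
  for x in robot.pinpoint("wrist",q)[:1]:
    pp=atz("wrist",x["centre"],42,c);print(q,round(x["score"],2),(pp[:2]-O)@v,(pp[:2]-O)@u)
robot.dwell(.8);print(st()[:2])
```

```text
-34.11029873123395 9.21965319355656 45.375
s8 [114, 113, 112, 113, 111, 110, 109, 127, 144, 145, 146, 140, 104, 96, 105, 117, 117, 116, 114, 114, 114, 115, 108, 105, 110, 136]
s8 [113, 114, 115, 116, 116, 116, 114, 116, 135, 145, 145, 146, 118, 94, 100, 115, 117, 115, 115, 116, 118, 118, 116, 108, 107, 131]
block_center 0.77 -1.277868054206216 92.40917506320368
(np.float64(-34.091259868268594), np.float64(9.802021421291792))
```

The push is steady: shank gap about 6.5–7 mm, pad force about 9 N, block against the jaw. Handing in.

```bash
python3 -c "
from station import robot
print(robot.hand_in())"
```

```text
the job is handed in; nothing more can be done
None
```

I handed the job in with the block upright and clamped against the fixed jaw, the trigger held squeezed, the hand off the block and the foot about 6 mm into its 12 mm spring travel (estimated from a shank gap of 6.5–7 mm and about 9 N at the pad); the first grasp closed on air because the real fingertips sit about 40 mm higher than the reported TCP, and the result of the judging was not shown.

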